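Aim the cold-air outlet at the cake

TASK

Aim the counter's cold-air outlet at the tall layer cake that stands off one of its ends, so that it chills: run your fingertips gently along the row of loose blades, towards the end where the cake stands, until every blade leans well over towards the cake (30 degrees or more from upright). Only brush the blades over, do not pinch or force them, leave the cake, the tart and everything else on the counter where it stands, and finish clear of the outlet.

Things in the scene. Friction and masses are not known exactly. Their poses are not given: they have to be found in the camera images.
- outlet: The cold-air outlet of the counter: a low steel collar fixed to the surface, 136 mm (its x) by 316 mm (its y), its flange top 36 mm above the surface. Origin at the centre of its underside; its y axis runs along the row of eight thin aluminium blades, its x axis along each blade's length. Nothing but the blades rises above the flange. Fixed, but stands at a different place and yaw each time.
- row_minus (a point): where the top edge of the first blade (blade0, the end of the row on the outlet's -y side) is, at mid length, when that blade stands upright: 57 mm above the surface, 119 mm from the outlet's centre
- row_plus (a point): the same point for the last blade (blade7, the end on the outlet's +y side)
- cake: the tall round layer cake to be chilled: 160 mm across and 85 mm high, on a 200 mm round card board 6 mm thick, with a ring of piped cream; about 105 mm high in all. Origin at the centre of the board's underside. It stands off one end of the outlet, about 290 mm from the outlet's centre, on either its +y or its -y side. Loose.
- tart: a low round meringue tart, 200 mm across its board and 45 mm high, off the other end of the outlet. Origin under its centre. Loose; a bystander.
- ticket: bystander: steel price-ticket stand, round base 52 mm across, blank card 70 mm wide, 89 mm high, on the robot's side of the outlet. Origin under the base. Loose.
- server: bystander: cake server lying flat, 265 mm long, 20 mm high, on the robot's side of the outlet. Origin underneath, near its neck; x axis towards the blade's tip. Loose.
- slice: bystander: slice of cake on a 136 mm plate, 82 mm high, on the far side of the outlet. Origin under the plate. Loose.
- cup: bystander: white mug, 78 mm across, 72 mm high, on the far side of the outlet. Origin under its centre. Loose.
- jar: bystander: glass jar with steel cap, 60 mm across, 85 mm high, on the far side of the outlet. Origin under its centre. Loose.
- blade0 (a joint): lean of the blade at outlet y = -119 mm, in rad: 0 upright, + when its top edge leans to the outlet's +y. Each blade is a flat aluminium strip 92 mm long (outlet x), 3 mm thick, on its own pivot 33 mm above the surface; its top edge is 24 mm above the pivot. Starts within 0.35 rad of upright.
- blade1 (a joint): lean of the blade at outlet y = -85 mm, in rad: 0 upright, + when its top edge leans to the outlet's +y. Blades swing 1.45 rad either way between stops, against a light friction (about 1 N at the top edge), stay where they are left and are not linked to one another.
- blade2 (a joint): lean of the blade at outlet y = -51 mm, in rad: 0 upright, + when its top edge leans to the outlet's +y. A fingertip run along the row 42 to 53 mm above the surface lays each blade over ahead of it and passes over blades at their stops.
- blade3 (a joint): lean of the blade at outlet y = -17 mm, in rad: 0 upright, + when its top edge leans to the outlet's +y. Same make as blade0.
- blade4 (a joint): lean of the blade at outlet y = 17 mm, in rad: 0 upright, + when its top edge leans to the outlet's +y. Same make as blade0.
- blade5 (a joint): lean of the blade at outlet y = 51 mm, in rad: 0 upright, + when its top edge leans to the outlet's +y. Same make as blade0.
- blade6 (a joint): lean of the blade at outlet y = 85 mm, in rad: 0 upright, + when its top edge leans to the outlet's +y. Same make as blade0.
- blade7 (a joint): lean of the blade at outlet y = 119 mm, in rad: 0 upright, + when its top edge leans to the outlet's +y. Same make as blade0.
Mind the look-alikes: they are no part of the job. What is shaped like the cake but blue is not meant.

How it is judged:
At the end, for the whole second after the job is handed in: every one of the eight blades leans more than 0.5 rad from upright towards the end of the outlet at which the layer cake stands (((y of cake in the frame of outlet above 0.1 m and value of joint each of blade0, blade1, blade2, blade3, blade4, blade5, blade6, blade7 above 0.5 rad) or (y of cake in the frame of outlet below -0.1 m and value of joint each of blade0, blade1, blade2, blade3, blade4, blade5, blade6, blade7 below -0.5 rad))); the robot touches nothing.
It fails at once if the outlet or a blade is pushed or squeezed with more than 20 N (contact force between the fingers and outlet above 20 N).
It fails at once if the cake or the tart is moved or lifted more than 12 mm (distance of any of cake, tart from where it was at the start of the episode above 0.012 m).
It fails at once if the ticket stand, cake server, slice plate, mug or jar is moved or lifted more than 12 mm (distance of any of ticket, server, slice, cup, jar from where it was at the start of the episode above 0.012 m).
It fails at once if the cake, tart, ticket stand, slice plate, mug or jar is tipped more than 0.2 rad (angle between any of cake, tart, ticket, cup, jar, slice's own z axis and vertical above 0.2 rad).
It also fails if it takes over 42 s, if anything falls off the work surface, if the arm or the gripper's body presses on something with over 40 N, if the wrist force passes 120 N, or if a joint passes its speed limit or range.

ROBOT

A 7-joint arm with a two-finger parallel gripper is mounted at the origin on the work surface. World frame = base frame: x ahead of the robot, y to its left, z up, the work surface at z = 0. Lengths are in m, angles in rad, forces in N, time in s.
With the tool pointing down it reaches from about 0.425 to 0.8 m from the base axis. Payload 8.3 kg.
Tool frame: the origin (TCP) lies midway between the tips of the shut fingers; the grasp point (between the pads) lies bot.grip_point_offset behind it (bot.grip_point_offset is the distance from the TCP to the grasp point, in m); z points along the fingers, y is the line along which they close (so a half turn about z gives the same grasp; the last joint's range is limited). The gripper opens to 85 mm and grips with 20 to 120 N. Pads are 22 mm wide; open, the fingers measure 114 mm over their backs; the gripper's body (76 mm by 85 mm) begins 54 mm behind the grasp point. The pads swing forward as they close: fully open they stand 13 mm farther back than shut.
Start: joints at [-1.368, 0.383, 0.016, 1.37, -0.006, 1.388, -0.046], TCP at [0.164, 0.603, 0.231] pointing down, gripper open.
Joint ranges: [-2.95, 2.95], [-0.25, 2.06], [-1.52, 1.56], [0.18, 2.33], [-1.44, 4.58], [0.02, 2.06], [-3.01, 3.01]. Speed limits (rad/s): [2.39, 2.39, 3.01, 3.01, 3.14, 3.14, 3.14].

INTERFACE

Orientations are given as a unit quaternion [w, x, y, z].
In Python, from plant import bot gives the robot as it stands.
- The arm moves only by the tool servo_tool, never from a script. Its argument "steps" is a list of rows, each an object of numbers: "dx", "dy", "dz": the shift along the tool's x, y, z in units of 50 mm (1.0 is 50 mm); "twist": the turn about the tool's z in units of 10 degrees (1.0 is 10 degrees); "claw": the finger opening in mm, from 0 to 85.4. In form: [{"dx": .., "dy": .., "dz": .., "twist": .., "claw": ..}, ...]. A call has 1 to 20 rows; each row shifts and turns the commanded pose from where the row before left it, along the tool's axes as they then stand; what a row does not reach is not made up. A row lasts 1/8 s, in which the tool goes at most 62.5 mm and 10.7 degrees, less where a joint would pass 70% of its speed; a pose out of reach is approached as far as the arm can. A call is refused whole if a number of a shift passes 1 or a number of a turn 1, either way. A call with a gripper value outside its range is refused whole. The fingers move at their own pace and stop on an object; the grip force is fixed at half the most. Time passes only in rows, so rows that do not move let the fingers close. It gives the time, the measured TCP pose, the force, the opening and the grip force at its end, in the units of the state.
- bot.state(): the state, without advancing time (a new reading comes with each control period).
- bot.grab_frame(name): name is "scene" or "top" or "wrist"; returns (picture, depth): 420x560x3 uint8, blue, green, red; 420x560 float32, m along the optical axis (not along the pixel's ray), 0 where there is no reading.
- bot.calibration(name): a dict with "camera_matrix" (3x3 intrinsics, pixels), "position" and "orientation" of the camera in the world; the wrist camera has in their place "hand_eye" (4x4, takes a point from camera to tool coordinates, whose origin is the TCP and whose axes are the flange's). Camera axes: x right, y down, z forward; pixel columns grow to the right and rows downward; lengths in m; the calibration is good to about 2 mm. A picture is of the moment at which its call begins: read the wrist's pose just before it. calibration takes no time and is no camera call.
- bot.hand_in(): hands the job in; it is judged then, once.
Trained networks look in the newest picture that a camera, given by its name, has taken for a name from the list of things; names that differ only in an ending like _2 or _b are one class to them, and where a whole thing is asked for, a point or a joint stands for the part that bears it (a point fixed in the world has none). Each returns a list of dicts, best first, with "confidence" (0 to 1); they miss things now and then, are a little off and sometimes report something else, mostly with a low value. They report only what shows in the picture. A call takes as long as a camera call. They do not tell look-alikes from the thing itself.
- bot.regions_of(camera, target): "mask" (420x560 bool, what is visible of it).
- bot.landmark_of(camera, target): "point" ([x, y, z] in m, in world coordinates, good to about 4 mm: a listed point, or the origin of a listed thing).
The state is a dict: "clock": time; "joint_positions": joint angles; "qd": joint speeds; "tau": joint torques, N m; "position": TCP position; "orientation": TCP orientation; "wrist_force": force on the tool from outside, world axes, zero at the start; "wrist_torque": the same for the moment, N m; "opening": finger opening in m; "finger_force": force on a finger pad.
Only numpy, scipy, OpenCV 4.12 (cv2) and the standard library are available. Lean on these libraries where they do the work, as an engineer would, in place of code of your own. Each camera call takes 0.05 s, during which the arm holds its last target. There are 200 camera calls.

## Working session

There is one attempt and no reset: what is moved stays moved. The work goes in short steps, Python scripts to look and compute and a tool call to move; the robot and the scene stay as the last step left them, time stands still between calls to the robot, and variables do not carry over. Pictures are saved under pics/ and viewed, at most 10 in all, crops included, and the job is handed in when it is done.

Besides the shell and the picture viewer there is one more tool, called after "Emit:" as name(argument=value, ...), one argument or row to a line, values as JSON. servo_tool: Moves the arm, as the interface text tells. Its arguments: {"type":"object","properties":{"steps":{"type":"array"}},"required":["steps"]}

```bash
mkdir -p pics
python3 - <<'E'
from plant import bot
import cv2,numpy as np
s=bot.state();print(s['clock'],s['position'],s['orientation'],s['opening'],bot.grip_point_offset)
a,_=bot.grab_frame('top');b,_=bot.grab_frame('scene')
cv2.imwrite('pics/top.png',a);cv2.imwrite('pics/scene.png',b)
for c in ('top','scene'):
  for n in ('outlet','row_minus','row_plus','cake','tart','ticket','server','slice','cup','jar'):
    r=bot.landmark_of(c,n)
    K=bot.calibration(c);R=K['orientation']
    print(c,n,[(np.round(q['point'],3).tolist(),round(q['confidence'],2)) for q in r[:3]])
  print(K)
E
```

```text
0.0 [0.1640011  0.60257013 0.23027347] [-1.23076096e-04  1.32493903e-01  9.91183332e-01 -9.76566319e-04] 0.08582531119764446 0.0187
top outlet [([0.488, -0.012, 0.004], 0.57)]
top row_minus [([0.49, -0.123, 0.06], 0.75)]
top row_plus [([0.484, 0.112, 0.055], 0.83)]
top cake [([0.514, -0.303, 0.002], 0.87), ([0.22, -0.296, -0.003], 0.74)]
top tart [([0.48, 0.28, -0.002], 0.67)]
top ticket [([0.363, -0.097, 0.003], 0.92), ([0.644, 0.095, -0.001], 0.21)]
top server [([0.361, 0.075, 0.003], 0.56)]
top slice [([0.644, 0.096, -0.002], 0.92), ([0.482, 0.278, 0.003], 0.56)]
top cup [([0.647, -0.039, 0.006], 0.73)]
top jar [([0.492, -0.124, 0.06], 0.63), ([0.648, -0.155, -0.002], 0.59)]
{'camera_matrix': array([[428.85541127,   0.        , 283.24701605],
       [  0.        , 428.85541127, 211.02274819],
       [  0.        ,   0.        ,   1.        ]]), 'position': array([ 0.43387747, -0.00194893,  1.0664416 ]), 'orientation': array([ 0.01691582, -0.70336255,  0.71060073, -0.00644892])}
scene outlet [([0.487, -0.007, -0.005], 0.93)]
scene row_minus [([0.494, -0.122, 0.06], 0.79)]
scene row_plus [([0.479, 0.114, 0.051], 0.65), ([0.367, -0.1, -0.003], 0.6)]
scene cake [([0.221, -0.298, -0.002], 0.88), ([0.514, -0.304, 0.001], 0.67), ([0.489, -0.008, -0.003], 0.36)]
scene tart [([0.482, 0.275, -0.002], 0.97)]
scene ticket [([0.365, -0.1, 0.001], 0.66)]
scene server [([0.355, 0.07, 0.0], 0.71)]
scene slice [([0.639, 0.09, 0.003], 0.59)]
scene cup [([0.643, -0.039, -0.0], 0.7)]
scene jar [([0.65, -0.158, -0.003], 0.96)]
{'camera_matrix': array([[383.90283674,   0.        , 275.55735404],
       [  0.        , 383.90283674, 201.62730506],
       [  0.        ,   0.        ,   1.        ]]), 'position': array([ 0.92136786, -0.18317335,  0.78622844]), 'orientation': array([-0.24774096,  0.79371275,  0.53162495, -0.16130529])}
```

View pics/top.png

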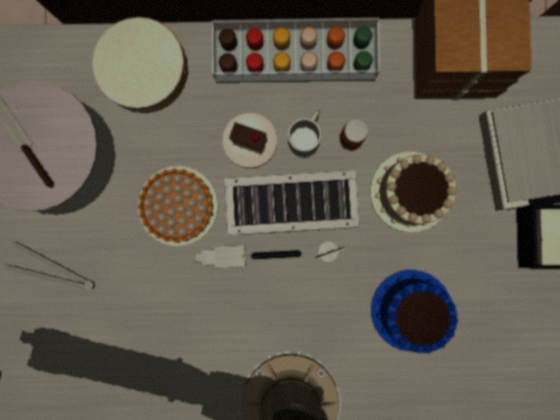

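View pics/scene.png

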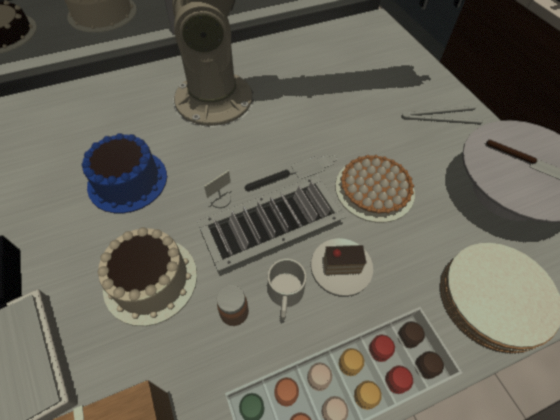

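The picture shows two candidates for the cake. The brown and cream one is at top px (421,190), standing off the outlet's -y end. The blue one at top px (414,312) is the look-alike. The round cream disc at (138,62) and the disc with a knife at (40,145) are other things. I choose (421,190) and will check it with a close crop, along with the outlet axis and the heights on the path.

```bash
cat > h.py <<'E'
from plant import bot
import cv2,numpy as np
from scipy.spatial.transform import Rotation as R
def cloud(c,d):
    k=bot.calibration(c);K=k['camera_matrix'];q=k['orientation']
    v,u=np.mgrid[:420,:560]
    P=np.dstack([(u-K[0,2])/K[0,0]*d,(v-K[1,2])/K[1,1]*d,d])
    return P@R.from_quat(q,scalar_first=True).as_matrix().T+k['position']
E
python3 - <<'E'
from h import *
a,d=bot.grab_frame('top');W=cloud('top',d)
cv2.imwrite('pics/crop.png',cv2.resize(a[140:270,130:470],None,fx=2.3,fy=2.3,interpolation=cv2.INTER_CUBIC))
m=bot.regions_of('top','outlet')[0]['mask']&(d>0)
P=W[m];P=P[(P[:,2]>.028)&(P[:,2]<.07)]
r=cv2.minAreaRect(P[:,:2].astype(np.float32));print(r)
# max height near the straight travel path
p0=np.array([.164,.603]);p1=np.array([.481,.145]);e=p1-p0;L=np.linalg.norm(e);e/=L
Q=W[d>0];t=(Q[:,:2]-p0)@e;s=abs((Q[:,:2]-p0)@[-e[1],e[0]])
for i in np.arange(0,L,.08):
    k=(t>=i)&(t<i+.08)&(s<.1);print(round(i,2),np.round(Q[k,2].max(),3) if k.any() else None)
k=(s<.4)&(Q[:,0]>.3)&(Q[:,1]>.15);print(Q[k][Q[k,2].argmax()])
# tool axes
M=R.from_quat(bot.state()['orientation'],scalar_first=True).as_matrix();print(M.round(3))
E
```

```text
((0.4882924556732178, -0.006963908672332764), (0.13620038330554962, 0.3159935176372528), 3.018218517303467)
0.0 0.254
0.08 0.015
0.16 0.015
0.24 0.006
0.32 0.044
0.4 0.048
0.48 0.059
[0.58897819 0.57404889 0.12536659]
[[-0.965  0.263 -0.   ]
 [ 0.263  0.965 -0.   ]
 [ 0.    -0.    -1.   ]]
```

View pics/crop.png

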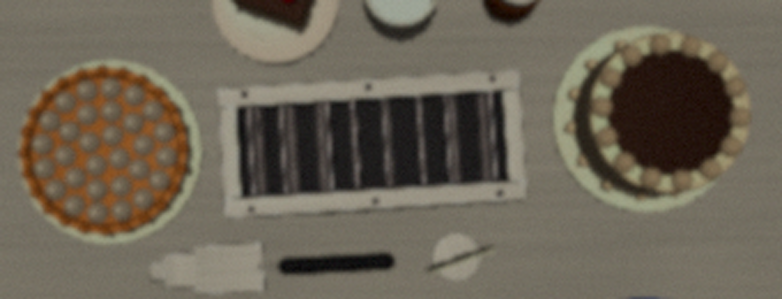

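The crop confirms it: the brown cake with cream piping is at the right end (crop px (650,118)), the outlet's -y end. The tart is at the left (crop px (110,150)). So I sweep from +y to -y: first twist, then shut the fingers and fly over to the start above the +y end.

Emit:
servo_tool(
  steps=[
    {"twist":-0.913,"claw":0},
    {"twist":-0.913,"claw":0},
    {"dx":-0.417,"dy":-0.684,"claw":0},
    {"dx":-0.417,"dy":-0.684,"claw":0},
    {"dx":-0.417,"dy":-0.684,"claw":0},
    {"dx":-0.417,"dy":-0.684,"claw":0},
    {"dx":-0.417,"dy":-0.684,"claw":0},
    {"dx":-0.417,"dy":-0.684,"claw":0},
    {"dx":-0.417,"dy":-0.684,"claw":0},
    {"dx":-0.417,"dy":-0.684,"claw":0},
    {"dx":-0.417,"dy":-0.684,"claw":0},
    {"dx":-0.417,"dy":-0.684,"claw":0},
    {"dx":-0.417,"dy":-0.684,"claw":0},
    {"dx":-0.417,"dy":-0.684,"claw":0},
    {"dx":-0.417,"dy":-0.684,"claw":0},
    {"dx":-0.417,"dy":-0.684,"claw":0},
    {"claw":0},
    {"claw":0},
  ],
)

```text
$.steps[0]: bad value
```

Emit:
servo_tool(
  steps=[
    {"dx":0,"dy":0,"dz":0,"twist":-0.91,"claw":0},
    {"dx":0,"dy":0,"dz":0,"twist":-0.91,"claw":0},
  ],
)

```text
clock: 1.45
position: [0.1641, 0.6031, 0.2313]
orientation: [0.0, -0.029, 1.0, -0.0]
wrist_force: [-0.4, -0.5, 0.8]
opening: 0.0515
finger_force: 0.0
```

Emit:
servo_tool(
  steps=[
    {"dx":-0.417,"dy":-0.684,"dz":0,"twist":0,"claw":0},
    {"dx":-0.417,"dy":-0.684,"dz":0,"twist":0,"claw":0},
    {"dx":-0.417,"dy":-0.684,"dz":0,"twist":0,"claw":0},
    {"dx":-0.417,"dy":-0.684,"dz":0,"twist":0,"claw":0},
    {"dx":-0.417,"dy":-0.684,"dz":0,"twist":0,"claw":0},
    {"dx":-0.417,"dy":-0.684,"dz":0,"twist":0,"claw":0},
    {"dx":-0.417,"dy":-0.684,"dz":0,"twist":0,"claw":0},
    {"dx":-0.417,"dy":-0.684,"dz":0,"twist":0,"claw":0},
    {"dx":-0.417,"dy":-0.684,"dz":0,"twist":0,"claw":0},
    {"dx":-0.417,"dy":-0.684,"dz":0,"twist":0,"claw":0},
    {"dx":-0.417,"dy":-0.684,"dz":0,"twist":0,"claw":0},
    {"dx":-0.417,"dy":-0.684,"dz":0,"twist":0,"claw":0},
    {"dx":-0.417,"dy":-0.684,"dz":0,"twist":0,"claw":0},
    {"dx":-0.417,"dy":-0.684,"dz":0,"twist":0,"claw":0},
    {"dx":0,"dy":0,"dz":0,"twist":0,"claw":0},
    {"dx":0,"dy":0,"dz":0,"twist":0,"claw":0},
  ],
)

```text
clock: 3.45
position: [0.4802, 0.1405, 0.2313]
orientation: [-0.0, -0.026, 1.0, 0.0]
wrist_force: [0.9, -0.3, 0.2]
opening: 0.0
finger_force: 0.0
```

Emit:
servo_tool(
  steps=[
    {"dx":0,"dy":0,"dz":0.6,"twist":0,"claw":0},
    {"dx":0,"dy":0,"dz":0.6,"twist":0,"claw":0},
    {"dx":0,"dy":0,"dz":0.6,"twist":0,"claw":0},
    {"dx":0,"dy":0,"dz":0.6,"twist":0,"claw":0},
    {"dx":0,"dy":0,"dz":0.4,"twist":0,"claw":0},
    {"dx":0,"dy":0,"dz":0.3,"twist":0,"claw":0},
    {"dx":0,"dy":0,"dz":0.3,"twist":0,"claw":0},
    {"dx":0,"dy":0,"dz":0.2,"twist":0,"claw":0},
    {"dx":0,"dy":0,"dz":0.06,"twist":0,"claw":0},
    {"dx":0,"dy":0,"dz":0,"twist":0,"claw":0},
  ],
)

```text
clock: 4.7
position: [0.4806, 0.14, 0.0484]
orientation: [0.0, -0.026, 1.0, 0.0]
wrist_force: [-0.7, -0.4, -0.2]
opening: 0.0002
finger_force: 0.0
```

Emit:
servo_tool(
  steps=[
    {"dx":0,"dy":-0.15,"dz":0,"twist":0,"claw":0},
    {"dx":0,"dy":-0.15,"dz":0,"twist":0,"claw":0},
    {"dx":0,"dy":-0.15,"dz":0,"twist":0,"claw":0},
    {"dx":0,"dy":-0.15,"dz":0,"twist":0,"claw":0},
    {"dx":0,"dy":-0.15,"dz":0,"twist":0,"claw":0},
    {"dx":0,"dy":-0.15,"dz":0,"twist":0,"claw":0},
    {"dx":0,"dy":-0.15,"dz":0,"twist":0,"claw":0},
    {"dx":0,"dy":-0.15,"dz":0,"twist":0,"claw":0},
    {"dx":0,"dy":-0.15,"dz":0,"twist":0,"claw":0},
    {"dx":0,"dy":-0.15,"dz":0,"twist":0,"claw":0},
  ],
)

```text
clock: 5.95
position: [0.4843, 0.0646, 0.0482]
orientation: [-0.0, -0.026, 1.0, -0.0]
wrist_force: [-0.3, 0.2, 0.4]
opening: -0.0
finger_force: 0.2
```

Forces are small, so I continue.

Emit:
servo_tool(
  steps=[
    {"dx":0,"dy":-0.15,"dz":0,"twist":0,"claw":0},
    {"dx":0,"dy":-0.15,"dz":0,"twist":0,"claw":0},
    {"dx":0,"dy":-0.15,"dz":0,"twist":0,"claw":0},
    {"dx":0,"dy":-0.15,"dz":0,"twist":0,"claw":0},
    {"dx":0,"dy":-0.15,"dz":0,"twist":0,"claw":0},
    {"dx":0,"dy":-0.15,"dz":0,"twist":0,"claw":0},
    {"dx":0,"dy":-0.15,"dz":0,"twist":0,"claw":0},
    {"dx":0,"dy":-0.15,"dz":0,"twist":0,"claw":0},
    {"dx":0,"dy":-0.15,"dz":0,"twist":0,"claw":0},
    {"dx":0,"dy":-0.15,"dz":0,"twist":0,"claw":0},
    {"dx":0,"dy":-0.15,"dz":0,"twist":0,"claw":0},
    {"dx":0,"dy":-0.15,"dz":0,"twist":0,"claw":0},
    {"dx":0,"dy":-0.15,"dz":0,"twist":0,"claw":0},
    {"dx":0,"dy":-0.15,"dz":0,"twist":0,"claw":0},
    {"dx":0,"dy":-0.15,"dz":0,"twist":0,"claw":0},
    {"dx":0,"dy":-0.15,"dz":0,"twist":0,"claw":0},
    {"dx":0,"dy":-0.15,"dz":0,"twist":0,"claw":0},
    {"dx":0,"dy":-0.15,"dz":0,"twist":0,"claw":0},
    {"dx":0,"dy":-0.15,"dz":0,"twist":0,"claw":0},
    {"dx":0,"dy":-0.15,"dz":0,"twist":0,"claw":0},
  ],
)

```text
clock: 8.45
position: [0.4923, -0.0852, 0.0484]
orientation: [0.0, -0.026, 1.0, -0.0]
wrist_force: [0.8, 1.2, -0.5]
opening: 0.0003
finger_force: 0.5
```

Emit:
servo_tool(
  steps=[
    {"dx":0,"dy":-0.15,"dz":0,"twist":0,"claw":0},
    {"dx":0,"dy":-0.15,"dz":0,"twist":0,"claw":0},
    {"dx":0,"dy":-0.15,"dz":0,"twist":0,"claw":0},
    {"dx":0,"dy":-0.15,"dz":0,"twist":0,"claw":0},
    {"dx":0,"dy":-0.15,"dz":0,"twist":0,"claw":0},
    {"dx":0,"dy":-0.15,"dz":0,"twist":0,"claw":0},
    {"dx":0,"dy":-0.15,"dz":0,"twist":0,"claw":0},
    {"dx":0,"dy":-0.15,"dz":0,"twist":0,"claw":0},
    {"dx":0,"dy":-0.15,"dz":0,"twist":0,"claw":0},
    {"dx":0,"dy":-0.1,"dz":0,"twist":0,"claw":0},
    {"dx":0,"dy":0,"dz":0,"twist":0,"claw":0},
  ],
)

```text
clock: 9.82
position: [0.4958, -0.1576, 0.0483]
orientation: [-0.0, -0.026, 1.0, -0.0]
wrist_force: [-0.4, 0.6, -0.5]
opening: -0.0
finger_force: 0.0
```

Emit:
servo_tool(
  steps=[
    {"dx":0,"dy":0,"dz":-0.3,"twist":0,"claw":0},
    {"dx":0,"dy":0,"dz":-0.6,"twist":0,"claw":0},
    {"dx":0,"dy":0,"dz":-0.7,"twist":0,"claw":0},
    {"dx":0,"dy":0,"dz":-0.7,"twist":0,"claw":0},
    {"dx":0,"dy":0,"dz":-0.7,"twist":0,"claw":0},
    {"dx":0,"dy":0,"dz":-0.6,"twist":0,"claw":0},
    {"dx":0,"dy":0.8,"dz":0,"twist":0,"claw":0},
    {"dx":0,"dy":0.8,"dz":0,"twist":0,"claw":0},
    {"dx":0,"dy":0.8,"dz":0,"twist":0,"claw":0},
    {"dx":0,"dy":0.8,"dz":0,"twist":0,"claw":0},
    {"dx":0,"dy":0.8,"dz":0,"twist":0,"claw":0},
    {"dx":0,"dy":0.8,"dz":0,"twist":0,"claw":0},
    {"dx":0,"dy":0.8,"dz":0,"twist":0,"claw":0},
    {"dx":0,"dy":0.8,"dz":0,"twist":0,"claw":0},
    {"dx":0,"dy":0.8,"dz":0,"twist":0,"claw":0},
    {"dx":0,"dy":0.8,"dz":0,"twist":0,"claw":0},
    {"dx":0,"dy":0.8,"dz":0,"twist":0,"claw":0},
    {"dx":0,"dy":0.8,"dz":0,"twist":0,"claw":0},
    {"dx":0,"dy":0,"dz":0,"twist":0,"claw":0},
  ],
)

```text
clock: 12.2
position: [0.4691, 0.3263, 0.2288]
orientation: [-0.0, -0.029, 1.0, 0.001]
wrist_force: [0.7, 0.3, -0.0]
opening: -0.0001
finger_force: 0.0
```

Run:
```python
from h import *
a,d=bot.grab_frame('top');W=cloud('top',d);b,_=bot.grab_frame('scene')
c=cv2.resize(a[150:260,200:390],(760,440),interpolation=cv2.INTER_CUBIC);e=cv2.resize(b[160:280,180:370],(760,480),interpolation=cv2.INTER_CUBIC)
cv2.imwrite('pics/after_top.png',c);cv2.imwrite('pics/after_scene.png',e)
o=np.array([.4883,-.007]);u=np.array([-.0527,.9986]);x=np.array([.9986,.0527])
Y=(W[...,:2]-o)@u;X=(W[...,:2]-o)@x
for y in np.arange(-.14,.141,.007):
    k=(d>0)&(abs(X)<.035)&(abs(Y-y)<.0035);print(int(y*1000),int(np.percentile(W[k][:,2],90)*1000),end=' | ')
print(bot.state()['position'],bot.state()['clock'])
for n in('cake','tart','ticket','server','slice','cup','jar'):
    print(n,[np.round(q['point'],3).tolist() for q in bot.landmark_of('scene',n)[:2]])
```

```text
-140 47 | -133 47 | -126 42 | -119 38 | -111 33 | -104 48 | -97 47 | -90 41 | -83 38 | -76 31 | -69 49 | -62 47 | -55 41 | -48 38 | -41 32 | -34 49 | -27 45 | -20 40 | -13 38 | -6 30 | 0 49 | 7 46 | 14 40 | 21 37 | 28 30 | 35 48 | 42 43 | 49 39 | 56 35 | 63 46 | 70 48 | 77 43 | 84 38 | 91 34 | 98 48 | 105 47 | 112 43 | 119 38 | 126 32 | 133 27 | 140 37 | [0.47087352 0.32231071 0.22890176] 12.3
cake [[0.222, -0.298, -0.0], [0.515, -0.301, 0.002]]
tart [[0.482, 0.275, -0.001]]
ticket [[0.363, -0.099, -0.0], [0.478, 0.115, 0.052]]
server [[0.359, 0.073, 0.001], [0.493, -0.125, 0.058]]
slice [[0.64, 0.093, 0.001]]
cup [[0.641, -0.039, -0.002]]
jar [[0.654, -0.157, -0.004], [0.481, 0.273, 0.0]]
```

View pics/after_top.png

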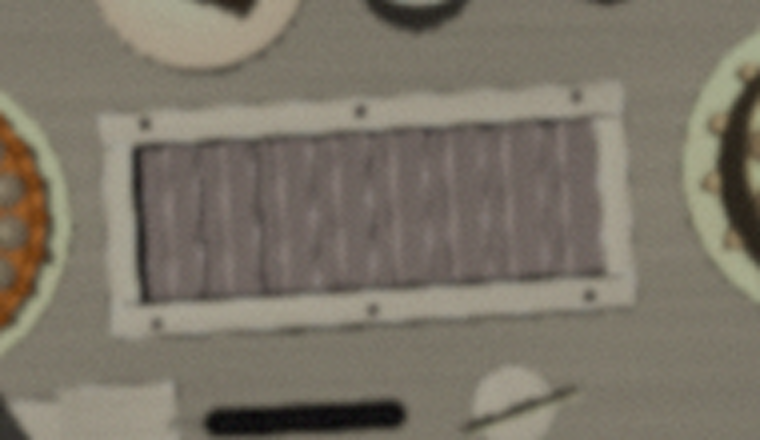

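View pics/after_scene.png

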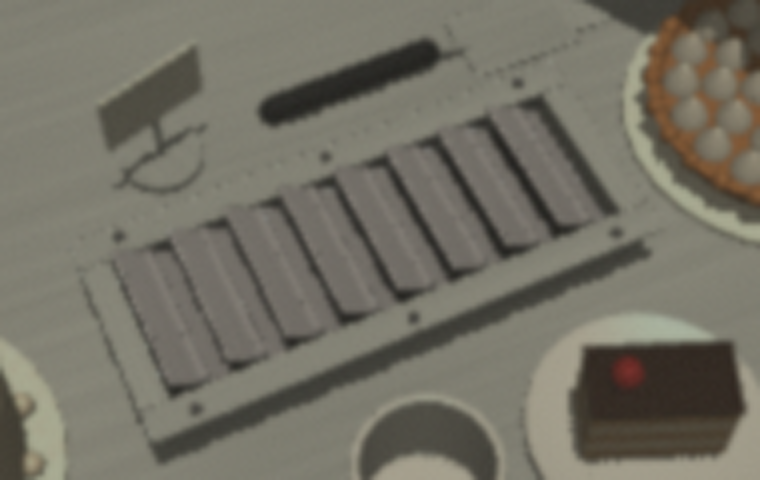

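Both views show all eight blades laid over towards the cake (top px x 145–600). In the height profile each blade rises towards -y to a top edge at about 48 mm, a lean of about 0.9 rad. The other objects are where they were, and the arm is clear.

```bash
python3 -c "
from plant import bot
print(bot.hand_in())"
```

```text
the job is handed in; nothing more can be done
None
```

I swept the row once towards the cake at the outlet's -y end: all eight blades now lean about 0.9 rad that way, nothing else was seen to move, the arm finished clear, and I handed the job in at about 13 s (no verdict was returned).

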